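Key a knurled filter collar onto the photometer port and hold it home

TASK

Set the knurled filter collar level over the steel barrel of the grey photometer head, then turn it under light pressure until the keyways hidden inside it drop over the barrel's brass pins. Push it fully home against the spring, down onto the shoulder, and finish while still holding it pushed home with the fingers. Do not knock over or push about the other things on the bench.

Things in the scene. Friction and masses are not known exactly. Their poses are not given: they have to be found in the camera images.
- collar: Loose knurled collar, dark, closed top, upright on the worktop, mouth down: 50 mm diameter, 46 mm high, 100 to 190 g. Origin: centre of its underside (the mouth); z up its axis. Grip the knurled side from above, e.g. with the TCP 33 mm above the underside. Inside, four keyways, 9 mm wide, 90 degrees apart, run up from the mouth; nothing outside marks them, and their bearing is not told.
- collar_top (a point): Centre of the collar's top face with its round amber filter glass, 46 mm above its underside. The mouth's bore is 33 mm in diameter and 26 mm deep; above that it is 44 mm wide, up to the underside of the closed top, 40 mm above the mouth.
- cell: Fixed grey photometer head, 130 x 110 x 40 mm, filter port in the middle of its top. Origin: centre of its underside on the worktop, below the port's axis; z up. On the axis, heights above the worktop: round aluminium shoulder, 58 mm across, face at 46 mm; steel barrel of 30 mm diameter up to 72 mm, then tapering to 20 mm diameter at 80 mm; out of its top stands a 12 mm thick plunger.
- pin_level (a point): On the port's axis at 60 mm, level with the upper sides of four brass pins, 5 mm thick, 90 degrees apart, reaching 21 mm from the axis. Their bearing is drawn anew each time, up to 11 degrees off the head's own axes. A collar whose keyways miss them rests on them level, underside here, and turns freely; within 90 degrees of turning either way it drops over them (within about 5 degrees of exact).
- shoulder (a point): Centre of the shoulder face on the port's axis, 46 mm above the worktop: the collar's underside belongs here when home. Once keyed it goes down from the pins 6 mm freely, then 8 mm against the spring. Nothing latches: let go, it rises 8 mm again.
- barrel_top (a point): Centre of the barrel's top end, 80 mm above the worktop.
- plunger (a joint): Brass spring plunger in the barrel's top. 0 = up (its tip 94 mm above the worktop), grows as it is pressed down, in m; 0.008 with the collar home. Its spring pushes up with 4 N at 0 and 7 N at 0.008.
- vial: Bystander: small white vial with a ridged white cap, 23 mm across, 52 mm high. Origin: centre of its underside.
- bottle: Bystander: small white bottle with a red cap, 44 mm across, 104 mm high. Origin: centre of its underside.
- tape: Bystander: roll of beige tape lying flat (the one nearer the robot), 104 mm across, 25 mm high. Origin: centre of its underside.
- dish: Bystander: closed white petri dish, 71 mm across, 15 mm high. Origin: centre of its underside.
- bench_timer: Bystander: white bench timer with three buttons, 66 x 66 x 21 mm. Origin: centre of its underside.

How it is judged:
On the way:
1. the collar sits level over the barrel, on the pins or lower, not yet pushed home (z of collar in the frame of cell between 0.0495 and 0.0645 m and horizontal distance between collar and cell below 0.004 m and angle between collar's own z axis and vertical below 0.1 rad), for 0.2 s.
At the end, for the whole second after the job is handed in: The collar's underside is within 1.8 mm of the shoulder, its axis within 4 mm of the port's axis and upright within 4 degrees (0.07 rad), the plunger pressed in by more than 6 mm, the fingers still bearing on the collar with more than 2 N, and the collar at rest (z of collar in the frame of cell between 0.043 and 0.0478 m and horizontal distance between collar and cell below 0.004 m and angle between collar's own z axis and vertical below 0.07 rad and value of joint plunger above 0.006 m and contact force between the fingers and collar above 2 N and linear speed of collar below 0.02 m/s); the arm keeps its last pose, push and grip.
It fails at once if small white vial with a ridged white cap pushed more than 30 mm or tipped over (distance of vial from where it was at the start of the episode above 0.03 m or angle between vial's own z axis and vertical above 0.5 rad).
It fails at once if small white bottle with a red cap pushed more than 30 mm or tipped over (distance of bottle from where it was at the start of the episode above 0.03 m or angle between bottle's own z axis and vertical above 0.5 rad).
It fails at once if roll of beige tape lying flat (the one nearer the robot) pushed more than 30 mm or tipped over (distance of tape from where it was at the start of the episode above 0.03 m or angle between tape's own z axis and vertical above 0.5 rad).
It fails at once if closed white petri dish pushed more than 30 mm or tipped over (distance of dish from where it was at the start of the episode above 0.03 m or angle between dish's own z axis and vertical above 0.5 rad).
It fails at once if white bench timer with three buttons pushed more than 30 mm or tipped over (distance of bench_timer from where it was at the start of the episode above 0.03 m or angle between bench_timer's own z axis and vertical above 0.5 rad).
It also fails if it takes over 58 s, if anything falls off the work surface, if the arm or the gripper's body presses on something with over 40 N, if the wrist force passes 120 N, or if a joint passes its speed limit or range.

ROBOT

A 6-joint arm with a two-finger parallel gripper is mounted at the origin on a cart in front of the work surface, level with it; the furniture and walls round the work are solid. World frame = base frame: x ahead of the robot, y to its left, z up, the work surface at z = 0. Lengths are in m, angles in rad, forces in N, time in s.
With the tool pointing down it reaches from about 0.4 to 0.825 m from the base axis. Payload 7 kg.
Tool frame: the origin (TCP) lies between the finger pads, 19 mm behind the fingertips; this is the grasp point; z points along the fingers, x is the direction in which the jaws open and shut, and the axes are right-handed (so a half turn about z gives the same grasp; the last joint's range is limited). The gripper opens to 88 mm and grips with 3 to 60 N. Pads are 19 mm wide; open, the fingers measure 130 mm over their backs; the gripper's body (78 mm by 193 mm) begins 47 mm behind the grasp point.
Start: joints at [-1.034, 0.359, 0.012, 0, -1.224, -0.288], TCP at [0.166, -0.654, 0.245] pointing down, gripper open.
Joint ranges: [-3.07, 3.07], [-1.43, 2.12], [-1.02, 1.25], [-3.03, 1.67], [-3.05, -0], [-3.03, 3.03]. Speed limits (rad/s): [2.39, 2.39, 3.01, 3.14, 3.14, 3.14].

INTERFACE

Orientations are given as [roll, pitch, yaw] about the fixed x, y, z axes, in that order (R = Rz(yaw) Ry(pitch) Rx(roll)).
In Python, from station import telemetry, grab_frame, arm, regions_of, pinpoint gives the robot as it stands. The module is installed in compiled form; this text tells all that it offers.
- The arm moves only by the shell command python3 -m inch 'ROWS' [FORCE]. ROWS is text: rows parted by semicolons, each of 7 numbers parted by spaces: the opening, from 0 (shut) to 1 (fully open), then the shift along the world's x, y, z in cm, then the turn, a rotation vector about the world's x, y, z in degrees. A call has 1 to 12 rows; each row is the pose to reach, as a shift and turn from the pose measured when the call began; what a row does not reach only later rows make up. A row lasts 1/8 s, in which the tool goes at most 62.5 mm and 10.7 degrees, less where a joint would pass 70% of its speed; a pose out of reach is approached as far as the arm can. A call with a gripper value outside its range is refused whole. The fingers move at their own pace and stop on an object; FORCE is the grip in N (left out, the last holds). Time passes only in rows, so rows that repeat a pose let the fingers close. It gives the time, the measured TCP pose, the force and the opening at its end, in the units of the state.
- telemetry.get_state(): the state, without advancing time (a new reading comes with each control period).
- grab_frame(name): name is "side" or "top" or "wrist"; returns a dict with "pixels" (480x640x3 uint8, red, green, blue), "fx", "fy", "cx", "cy" (pixels), "R" (3x3) and "t" (3): a world point X has camera coordinates R X + t. Camera axes: x right, y down, z forward; pixel columns grow to the right and rows downward; lengths in m; the calibration is good to about 2 mm. A picture is of the moment at which its call begins. There is no depth.
- arm.job_done(): hands the job in, once; it reports no verdict.
Trained networks look in the newest picture that a camera, given by its name, has taken for a name from the list of things; names that differ only in an ending like _2 or _b are one class to them, and where a whole thing is asked for, a point or a joint stands for the part that bears it (a point fixed in the world has none). Each returns a list of dicts, best first, with "p" (0 to 1); they miss things now and then, are a little off and sometimes report something else, mostly with a low value. They report only what shows in the picture. A call takes as long as a camera call.
- regions_of(camera, name): "pixels" (480x640 bool, what is visible of it) and "bbox" ([left, top, right, bottom] in pixels, round what is visible of it).
- pinpoint(camera, name): "location" ([column, row] in pixels: a listed point, or the origin of a listed thing).
The state is a dict: "t": time; "q": joint angles; "qd": joint speeds; "joint_efforts": joint torques, N m; "eef_pos": TCP position; "ee_rot": TCP orientation; "force": force on the tool from outside, world axes, zero at the start; "moment": the same for the moment, N m; "width": finger opening in m.
Only numpy, scipy, OpenCV 4.12 (cv2) and the standard library are available. Lean on these libraries where they do the work, as an engineer would, in place of code of your own. Each camera call takes 0.05 s, during which the arm holds its last target. There are 200 camera calls.

## Working session

There is one attempt and no reset: what is moved stays moved. The work goes in short steps, Python scripts to look and compute and a shell command to move; the robot and the scene stay as the last step left them, time stands still between calls to the robot, and variables do not carry over. Pictures are saved under pics/ and viewed, about 8 in all and at most 12, crops included, and the job is handed in when it is done.

```bash
mkdir -p pics; cat > h.py <<'E'
import numpy as np, cv2
from station import telemetry, grab_frame, arm, regions_of, pinpoint
def ray(f,px):
    d=np.array([(px[0]-f["cx"])/f["fx"],(px[1]-f["cy"])/f["fy"],1.]); R=np.array(f["R"]);t=np.array(f["t"])
    return -R.T@t, R.T@d
def atz(f,px,z):
    o,d=ray(f,px); return o+d*(z-o[2])/d[2]
def save(f,n): cv2.imwrite(f"pics/{n}.png",cv2.cvtColor(f["pixels"],cv2.COLOR_RGB2BGR))
Z=dict(collar=0,collar_top=.046,cell=0,barrel_top=.08,shoulder=.046,pin_level=.06,vial=0,bottle=0,tape=0,dish=0,bench_timer=0)
E
python3 - <<'E'
from h import *
np.set_printoptions(precision=4,suppress=True)
F={}
for c in("top","side"):
    F[c]=f=grab_frame(c); save(f,c+"0")
    print(c,-np.array(f["R"]).T@np.array(f["t"]))
    for n in Z:
        if c=="side" and n in("vial","bottle","tape","dish","bench_timer"):continue
        for r in pinpoint(c,n)[:1]: print(n,r["location"],round(r["p"],2),atz(f,r["location"],Z[n]))
s=telemetry.get_state();print(s["t"],s["eef_pos"],s["ee_rot"],s["force"],s["width"])
E
```

```text
top [0.3308 0.0011 1.937 ]
collar [230.1, 243.6] 0.63 [0.562  0.2683 0.    ]
collar_top [227.6, 238.9] 0.69 [0.5719 0.2704 0.046 ]
cell [382.6, 259.0] 0.96 [ 0.5128 -0.2416  0.    ]
barrel_top [386.0, 258.9] 0.62 [ 0.5057 -0.2425  0.08  ]
shoulder [383.9, 261.0] 0.8 [ 0.5019 -0.24    0.046 ]
pin_level [384.9, 258.5] 0.64 [ 0.5088 -0.2415  0.06  ]
bottle [184.2, 229.3] 0.47 [0.6094 0.4226 0.    ]
tape [456.0, 250.4] 0.66 [ 0.5429 -0.4883  0.    ]
dish [179.2, 274.3] 0.57 [0.4585 0.4347 0.    ]
bench_timer [307.4, 197.2] 0.57 [0.7212 0.0109 0.    ]
side [-0.1112  1.016   0.9014]
collar [256.0, 319.0] 0.87 [ 0.5608  0.2698 -0.    ]
cell [361.7, 234.8] 0.89 [ 0.5206 -0.2524  0.    ]
barrel_top [366.5, 215.7] 0.73 [ 0.5064 -0.2509  0.08  ]
shoulder [363.4, 227.4] 0.77 [ 0.5051 -0.2306  0.046 ]
pin_level [361.4, 236.4] 0.36 [ 0.4749 -0.1593  0.06  ]
0.95 [ 0.1662 -0.6542  0.2454] [-3.1416  0.      1.8196] [-0.4898  0.0687  0.8527] 0.08786068393195778
```

```bash
python3 -c "
import cv2,numpy as np
a=cv2.imread('pics/top0.png');b=cv2.imread('pics/side0.png')
cv2.imwrite('pics/both0.png',cv2.resize(np.vstack([a,b]),(400,600)))"
```

```text
(no output)
```

View pics/top0.png

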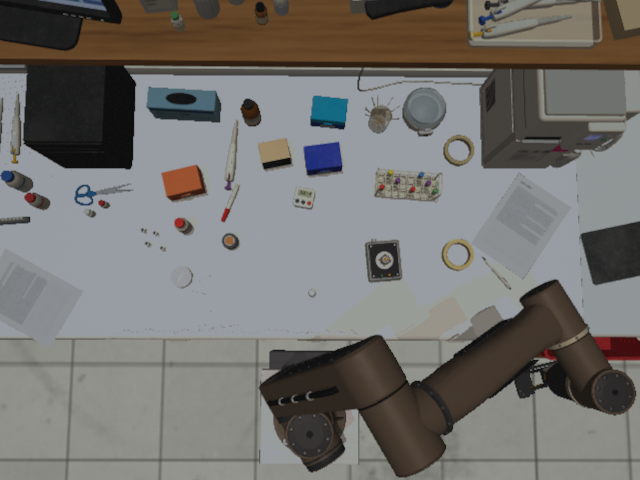

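View pics/side0.png

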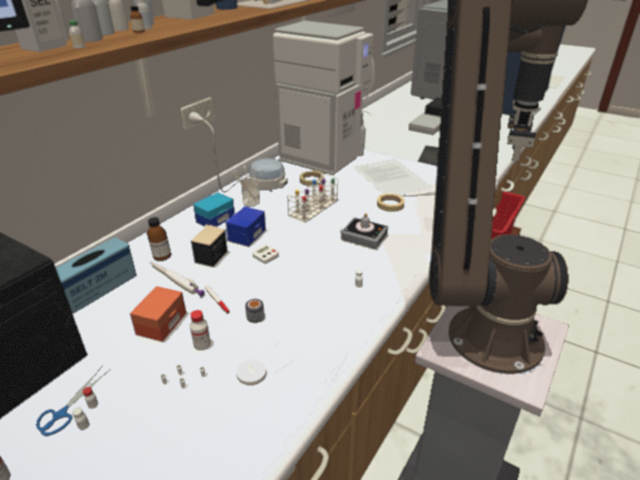

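The top view shows the collar at (230,241), head (384,260), tape (458,254), vial (312,293), bottle (183,225), dish (182,277) and timer (304,197). This agrees with the networks, so I'm moving out toward the collar.

```bash
python3 -m inch '1 4 4 0 0 0 0;1 8 8 1 0 0 0;1 12 12 2 0 0 0;1 16 16 3 0 0 0;1 20 20 3 0 0 0;1 24 24 3 0 0 0;1 28 28 3 0 0 0;1 31 33 3 0 0 0;1 33 38 3 0 0 0;1 35 44 3 0 0 0;1 36 50 3 0 0 0;1 37 56 3 0 0 0' && python3 -m inch '1 1 5 0 0 0 0;1 2 11 0 0 0 0;1 3 17 -1 0 0 0;1 3 23 -2 0 0 0;1 3 29 -3 0 0 0;1 3 34 -4 0 0 0;1 3 34 -4 0 0 0;1 3 34 -4 0 0 0'
python3 - <<'E'
from h import *
np.set_printoptions(precision=4,suppress=True)
f=grab_frame("wrist");save(f,"w1")
for n in("collar","collar_top"):
    for r in pinpoint("wrist",n)[:2]: print(n,r["location"],round(r["p"],2),atz(f,r["location"],Z[n]))
for r in regions_of("wrist","collar")[:2]: print(r["bbox"],r["p"])
s=telemetry.get_state();print(s["t"],s["q"],s["eef_pos"],s["ee_rot"],s["force"])
E
```

```text
t: 2.45
eef_pos: [0.5364, -0.0922, 0.2756]
ee_rot: [3.141, 0.0, 1.82]
force: [1.9, 0.5, 0.6]
width: 0.0872
t: 3.45
eef_pos: [0.5662, 0.2479, 0.2355]
ee_rot: [3.141, 0.0, 1.82]
force: [-0.3, -0.2, 0.7]
width: 0.0876
collar [331.2, 217.7] 0.97 [0.5686 0.2642 0.    ]
collar_top [336.1, 226.4] 0.82 [0.566  0.2661 0.046 ]
[307.3, 193.7, 365.4, 259.5] 0.59
3.65 [ 0.7266  0.2711 -0.135   0.0005 -1.1635 -2.05  ] [0.5666 0.2468 0.2362] [ 3.1403 -0.0002  1.8184] [-0.9658  0.2889  0.2437]
```

View pics/w1.png

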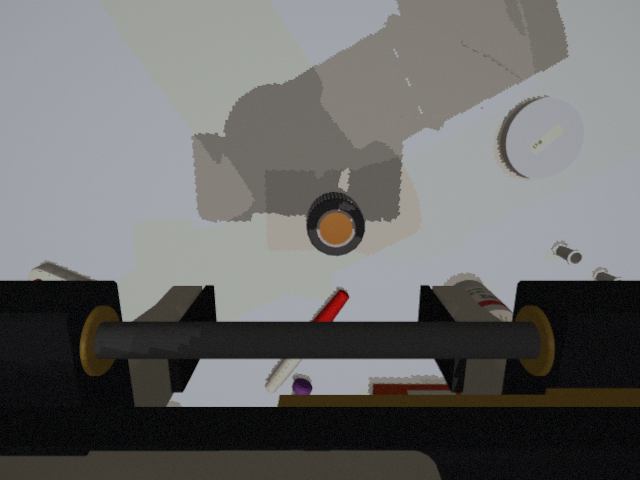

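Collar top at (336,228) in the wrist view, so the collar is near (0.567, 0.266). I'll squeeze it at two yaws to centre it in the jaws.

```bash
python3 -m inch '0.85 0 1 -3 0 0 -8;0.85 0 1.9 -8 0 0 -15;0.85 0 1.9 -13 0 0 -15;0.85 0 1.9 -17 0 0 -15;0.85 0 1.9 -19.5 0 0 -15;0.85 0 1.9 -20.3 0 0 -15;0.85 0 1.9 -20.3 0 0 -15;0.5 0 1.9 -20.3 0 0 -15;0.5 0 1.9 -20.3 0 0 -15;0.5 0 1.9 -20.3 0 0 -15;0.5 0 1.9 -20.3 0 0 -15;0.5 0 1.9 -20.3 0 0 -15' 5 && python3 -m inch '0.8 0 0 0 0 0 0;0.8 0 0 0 0 0 0;0.8 0 0 0 0 0 0;0.8 0 0 0 0 0 10;0.8 0 0 0 0 0 20;0.8 0 0 0 0 0 30;0.8 0 0 0 0 0 40;0.8 0 0 0 0 0 50;0.8 0 0 0 0 0 60;0.8 0 0 0 0 0 70;0.8 0 0 0 0 0 75;0.8 0 0 0 0 0 75'
```

```text
t: 5.15
eef_pos: [0.5669, 0.266, 0.0339]
ee_rot: [3.14, -0.001, 1.557]
force: [-1.0, -0.8, 6.2]
width: 0.0509
t: 6.65
eef_pos: [0.5668, 0.2659, 0.0338]
ee_rot: [3.14, -0.001, 2.865]
force: [-0.6, 0.2, 0.3]
width: 0.07
```

```bash
python3 -m inch '0.4 0 0 0 0 0 0;0.4 0 0 0 0 0 0;0.4 0 0 0 0 0 0;0.4 0 0 0 0 0 0;0.4 0 0 0 0 0 0;0.4 0 0 2 0 0 0;0.4 0 0 6 0 0 0;0.4 0 0 11 0 0 0;0.4 0 0 15 0 0 0;0.4 0 0 15 0 0 0' 25
python3 - <<'E'
from h import *
np.set_printoptions(precision=4,suppress=True)
f=grab_frame("wrist");save(f,"w2")
s=telemetry.get_state();p=np.array(s["eef_pos"]);print(s["t"],s["q"],p,s["ee_rot"],s["force"],s["width"])
for n,z in(("collar",-.033),("collar_top",.013)):
    for r in pinpoint("wrist",n)[:2]: print(n,r["location"],round(r["p"],2),atz(f,r["location"],p[2]+z)-p)
f=grab_frame("side");save(f,"s2")
cv2.imwrite("pics/s2c.png",cv2.resize(cv2.cvtColor(f["pixels"][180:360,160:400],cv2.COLOR_RGB2BGR),(800,600)))
E
```

```text
t: 7.9
eef_pos: [0.5683, 0.267, 0.1877]
ee_rot: [3.134, 0.003, 2.865]
force: [0.6, 0.2, -2.0]
width: 0.0498
7.95 [ 0.7491  0.3212 -0.1852 -0.002  -1.0603 -1.0247] [0.5671 0.2663 0.1852] [3.1372 0.0006 2.865 ] [ 0.743   0.2817 -2.3439] 0.05020010362415257
collar [316.2, 293.4] 0.92 [ 0.0016  0.0031 -0.033 ]
```

View pics/w2.png

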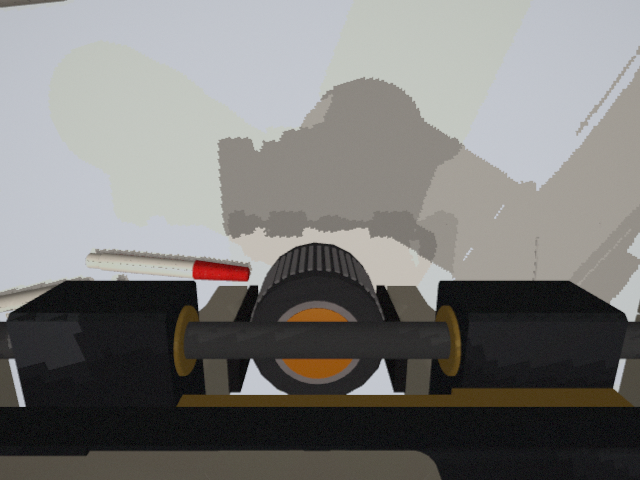

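Held squarely; the amber glass is centred at about (316,343). I'll carry it to just short of the head and look at the port with the wrist camera.

```bash
python3 -m inch '0.4 0 -3 1 0 0 0;0.4 0 -8 2 0 0 0;0.4 0 -14 2 0 0 0;0.4 0 -20 2 0 0 0;0.4 -1 -26 2 0 0 0;0.4 -2 -32 2 0 0 0;0.4 -3 -37 2 0 0 0;0.4 -4 -41 2 0 0 0;0.4 -4 -43 2 0 0 0;0.4 -4 -43 2 0 0 0;0.4 -4 -43 2 0 0 0'
python3 - <<'E'
from h import *
np.set_printoptions(precision=4,suppress=True)
f=grab_frame("wrist");save(f,"w3")
s=telemetry.get_state();p=np.array(s["eef_pos"]);print(s["t"],s["q"],p,s["ee_rot"],s["force"],s["width"])
R=np.array(f["R"]);print("cam",-R.T@f["t"])
X=R@(p+[0,0,.013])+f["t"];print("exp glass px",X[0]/X[2]*f["fx"]+f["cx"],X[1]/X[2]*f["fy"]+f["cy"],X[2],f["fx"])
for n in("cell","barrel_top","shoulder","pin_level"):
    for r in pinpoint("wrist",n)[:1]: print(n,r["location"],round(r["p"],2),atz(f,r["location"],Z[n]))
for r in pinpoint("wrist","collar_top")[:1]: print(r["location"],r["p"],atz(f,r["location"],p[2]+.013)-p)
E
```

```text
t: 9.48
eef_pos: [0.5257, -0.1642, 0.2014]
ee_rot: [-3.141, -0.004, 2.865]
force: [-0.1, 0.3, -1.9]
width: 0.0502
9.525 [ 0.0527  0.1913 -0.3238 -0.0011 -1.0591 -0.3285] [ 0.5259 -0.164   0.2016] [-3.1414 -0.0035  2.8653] [-0.2374 -0.3871 -0.6487] 0.05017135796905842
cam [ 0.5061 -0.2326  0.3408]
exp glass px 314.74329960277305 342.111017426442 0.140689297889139 396.93006366891433
cell [312.8, 124.2] 0.71 [ 0.5059 -0.2397  0.    ]
barrel_top [310.9, 118.9] 0.75 [ 0.5062 -0.2415  0.08  ]
shoulder [313.4, 121.4] 0.69 [ 0.505  -0.2405  0.046 ]
pin_level [313.3, 121.5] 0.71 [ 0.5051 -0.2401  0.06  ]
```

View pics/w3.png

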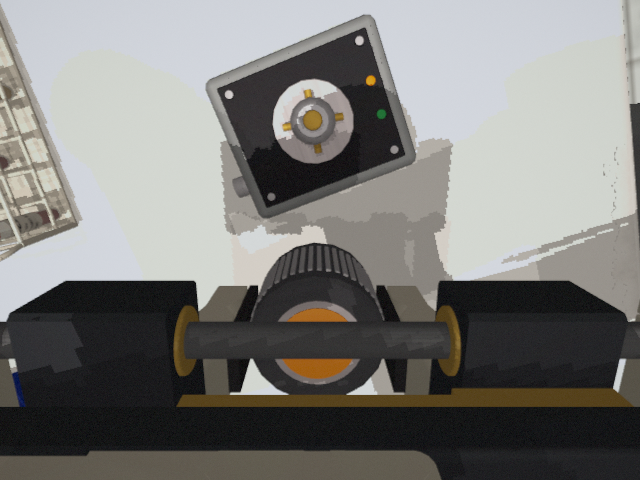

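Plunger centre at (313,120), pins plainly visible, and the glass centre (316,343) agrees with the expected (315,342). So the axis is ≈ (0.506, -0.2407). Moving above it and descending gently.

```bash
python3 -m inch '0.4 -1 -4 0 0 0 0;0.4 -2 -7.7 -1 0 0 0;0.4 -2 -7.7 -4 0 0 0;0.4 -2 -7.7 -6.5 0 0 0;0.4 -2 -7.7 -6.5 0 0 0;0.4 -2 -7.7 -6.5 0 0 0' && python3 -m inch '0.4 0 0 -1 0 0 0;0.4 0 0 -1.7 0 0 0;0.4 0 0 -2.3 0 0 0;0.4 0 0 -2.8 0 0 0;0.4 0 0 -2.8 0 0 0;0.4 0 0 -2.8 0 0 0'
python3 - <<'E'
from h import *
s=telemetry.get_state();print(s["eef_pos"],s["ee_rot"],s["force"],s["moment"],s["width"])
E
```

```text
t: 10.52
eef_pos: [0.5069, -0.2409, 0.1383]
ee_rot: [-3.141, -0.001, 2.867]
force: [0.5, -0.1, -1.1]
width: 0.05
t: 11.28
eef_pos: [0.507, -0.241, 0.1104]
ee_rot: [-3.141, -0.001, 2.867]
force: [-0.9, -0.1, -1.9]
width: 0.0502
[ 0.5070386  -0.24101982  0.11042081] [-3.14134610e+00 -1.03768938e-03  2.86665898e+00] [-0.86018316 -0.10997199 -1.92975229] [0.08527796 0.07364239 0.02339375] 0.050197890387629826
```

```bash
python3 -m inch '0.4 0 0 -0.5 0 0 0;0.4 0 0 -1 0 0 0;0.4 0 0 -1.3 0 0 0;0.4 0 0 -1.5 0 0 0;0.4 0 0 -1.5 0 0 0' && python3 -m inch '0.4 0 0 -0.2 0 0 0;0.4 0 0 -0.3 0 0 0;0.4 0 0 -0.4 0 0 0;0.4 0 0 -0.4 0 0 0'
python3 - <<'E'
from h import *
s=telemetry.get_state();print(s["eef_pos"],s["ee_rot"],s["force"],s["moment"],s["width"])
E
```

```text
t: 11.9
eef_pos: [0.507, -0.241, 0.0953]
ee_rot: [-3.141, -0.001, 2.867]
force: [-1.1, 0.8, -1.6]
width: 0.0497
t: 12.4
eef_pos: [0.5074, -0.2411, 0.0932]
ee_rot: [-3.141, 0.0, 2.868]
force: [-5.3, 4.0, 16.0]
width: 0.0499
[ 0.50735248 -0.24114746  0.09324399] [-3.14087823e+00  7.07864326e-05  2.86756611e+00] [-5.31693205  3.96316163 16.00319049] [ 1.45835134  2.04707479 -0.02657788] 0.04988386280841239
```

On the pins (16 N up, z stopped). Now I turn slowly under light pressure.

```bash
python3 -m inch '0.4 -0.05 0 -0.1 0 0 2;0.4 -0.05 0 -0.1 0 0 5;0.4 -0.05 0 -0.1 0 0 8;0.4 -0.05 0 -0.1 0 0 11;0.4 -0.05 0 -0.1 0 0 14;0.4 -0.05 0 -0.1 0 0 17;0.4 -0.05 0 -0.1 0 0 20;0.4 -0.05 0 -0.1 0 0 23;0.4 -0.05 0 -0.1 0 0 26;0.4 -0.05 0 -0.1 0 0 29'
python3 - <<'E'
from h import *
s=telemetry.get_state();print(s["eef_pos"],s["ee_rot"],s["force"],s["moment"],s["width"])
E
```

```text
t: 13.65
eef_pos: [0.5073, -0.2411, 0.0933]
ee_rot: [-3.14, 0.001, -2.908]
force: [-0.9, 2.5, 6.6]
width: 0.05
[ 0.50734052 -0.24112712  0.09327823] [-3.14033389e+00  1.27739490e-03 -2.90756314e+00] [-0.90496102  2.50494824  6.5988869 ] [ 1.00589187  0.81411668 -0.13603056] 0.05003771008684123
```

```bash
python3 -m inch '0.4 -0.03 0 -0.1 0 0 2;0.4 -0.03 0 -0.1 0 0 5;0.4 -0.03 0 -0.1 0 0 8;0.4 -0.03 0 -0.1 0 0 11;0.4 -0.03 0 -0.1 0 0 14;0.4 -0.03 0 -0.1 0 0 17;0.4 -0.03 0 -0.1 0 0 20;0.4 -0.03 0 -0.1 0 0 23;0.4 -0.03 0 -0.1 0 0 26;0.4 -0.03 0 -0.1 0 0 29'
python3 - <<'E'
from h import *
s=telemetry.get_state();print(s["eef_pos"],s["ee_rot"],s["force"],s["moment"],s["width"])
E
```

```text
t: 14.9
eef_pos: [0.5072, -0.2415, 0.0934]
ee_rot: [-3.139, 0.001, -2.4]
force: [-2.2, 0.7, 7.3]
width: 0.0497
[ 0.50717337 -0.24154963  0.09339743] [-3.13935508e+00  1.28670320e-03 -2.39958603e+00] [-2.2052013   0.67063222  7.30686004] [ 0.1205024   1.06481232 -0.10439338] 0.04972857631196531
```

```bash
python3 -m inch '0.4 -0.03 0 -0.1 0 0 2;0.4 -0.03 0 -0.1 0 0 5;0.4 -0.03 0 -0.1 0 0 8;0.4 -0.03 0 -0.1 0 0 11;0.4 -0.03 0 -0.1 0 0 14;0.4 -0.03 0 -0.1 0 0 17;0.4 -0.03 0 -0.1 0 0 20;0.4 -0.03 0 -0.1 0 0 23;0.4 -0.03 0 -0.1 0 0 26'
python3 - <<'E'
from h import *
s=telemetry.get_state();print(s["eef_pos"],s["ee_rot"],s["force"],s["moment"],s["width"])
E
```

```text
t: 16.02
eef_pos: [0.5076, -0.2418, 0.0935]
ee_rot: [-3.138, 0.001, -1.944]
force: [-0.8, 0.9, 5.9]
width: 0.0502
[ 0.50755854 -0.24175055  0.09348877] [-3.13756239e+00  1.35268473e-03 -1.94379356e+00] [-0.75299732  0.94546232  5.8961862 ] [ 0.34733083  0.63423176 -0.07052402] 0.05018855002052153
```

```bash
python3 -m inch '0.4 -0.05 0.03 -0.1 0 0 2;0.4 -0.05 0.03 -0.1 0 0 5;0.4 -0.05 0.03 -0.1 0 0 8;0.4 -0.05 0.03 -0.1 0 0 11;0.4 -0.05 0.03 -0.1 0 0 14;0.4 -0.05 0.03 -0.1 0 0 17'
python3 - <<'E'
from h import *
np.set_printoptions(precision=4,suppress=True)
s=telemetry.get_state();print(s["t"],s["q"],s["eef_pos"],s["ee_rot"],s["force"],s["moment"],s["width"])
f=grab_frame("wrist");save(f,"w4")
E
```

```text
t: 16.77
eef_pos: [0.5076, -0.2416, 0.0935]
ee_rot: [-3.136, 0.001, -1.645]
force: [-1.0, 0.7, 5.6]
width: 0.05
16.775 [-0.0968  0.319  -0.4343 -0.0014 -0.812   1.5943] [ 0.5076 -0.2416  0.0935] [-3.1362  0.0009 -1.645 ] [-1.0078  0.721   5.5874] [ 0.2819  0.7465 -0.0589] 0.04997309073858901
```

View pics/w4.png

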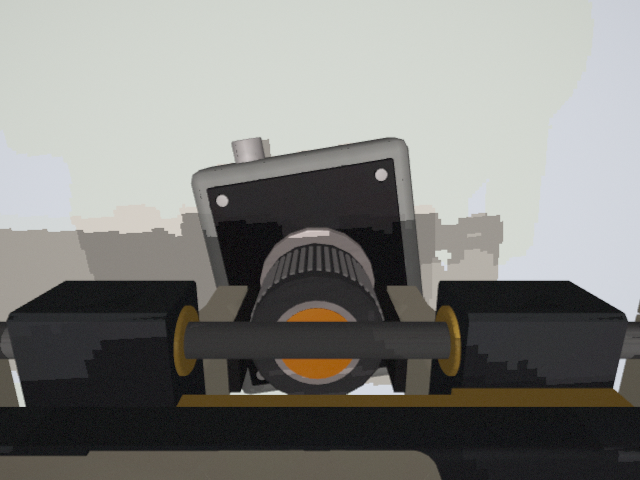

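Collar sits level on the pins, but the turn past 100° didn't key. The TCP is ~1.5 mm off the seen axis, which would eat the keyway play. I'll unload, recentre, and check.

```bash
python3 -m inch '0.4 0 0 0.1 0 0 0;0.4 -0.08 0.05 0.1 0 0 0;0.4 -0.16 0.1 0.1 0 0 0;0.4 -0.16 0.1 0.1 0 0 0;0.4 -0.16 0.1 0.1 0 0 0'
python3 - <<'E'
from h import *
np.set_printoptions(precision=4,suppress=True)
s=telemetry.get_state();p=np.array(s["eef_pos"]);print(s["t"],p,s["ee_rot"],s["force"],s["moment"])
f=grab_frame("wrist")
r=regions_of("wrist","collar")[0];print(r["bbox"])
g=f["pixels"].astype(int); m=(g[...,0]>150)&(g[...,2]<80)&(g[...,1]<170);m[:290]=0;m[400:]=0;m[:,:250]=0;m[:,390:]=0
v,u=np.nonzero(m);c,rad=cv2.minEnclosingCircle(np.c_[u,v].astype(np.float32));print(c,rad, atz(f,c,p[2]+.013)-p)
for n in("cell","shoulder"):
    for r in pinpoint("wrist",n)[:1]: print(n,r["location"],round(r["p"],2),atz(f,r["location"],Z[n]))
E
```

```text
t: 17.45
eef_pos: [0.506, -0.2406, 0.0944]
ee_rot: [-3.136, 0.001, -1.642]
force: [0.6, 0.1, -1.6]
width: 0.0504
17.45 [ 0.506  -0.2406  0.0944] [-3.1363  0.0009 -1.6423] [ 0.6376  0.0853 -1.6244] [-0.0969  0.2064  0.0482]
[249.4, 242.8, 382.8, 397.2]
(316.2662658691406, 343.9270324707031) 37.391666412353516 [-0.0009  0.0012  0.013 ]
cell [320.4, 256.1] 0.72 [ 0.5047 -0.2415  0.    ]
```

Now free of side load at the visual axis. Sweeping back under light pressure, with a 0.3° level correction.

```bash
python3 -m inch '0.4 0 0 -0.1 0 0.3 0;0.4 0 0 -0.2 0 0.3 0;0.4 0 0 -0.2 0 0.3 -3;0.4 0 0 -0.2 0 0.3 -6;0.4 0 0 -0.2 0 0.3 -9;0.4 0 0 -0.2 0 0.3 -12;0.4 0 0 -0.2 0 0.3 -15;0.4 0 0 -0.2 0 0.3 -18;0.4 0 0 -0.2 0 0.3 -21;0.4 0 0 -0.2 0 0.3 -24;0.4 0 0 -0.2 0 0.3 -27;0.4 0 0 -0.2 0 0.3 -30'
python3 - <<'E'
from h import *
np.set_printoptions(precision=4,suppress=True)
s=telemetry.get_state();print(*[np.array(s[k]) for k in("eef_pos","ee_rot","force","moment")])
E
```

```text
t: 19.15
eef_pos: [0.5071, -0.2412, 0.0935]
ee_rot: [-3.139, -0.001, -2.167]
force: [-0.1, -1.0, 5.1]
width: 0.0502
[ 0.5071 -0.2412  0.0935] [-3.1389 -0.0007 -2.1668] [-0.1112 -0.9522  5.0871] [-0.4183  0.3342  0.0933]
```

```bash
python3 -m inch '0.4 -0.1 0.05 -0.1 0 0 -3;0.4 -0.1 0.05 -0.1 0 0 -6;0.4 -0.1 0.05 -0.1 0 0 -9;0.4 -0.1 0.05 -0.1 0 0 -12;0.4 -0.1 0.05 -0.1 0 0 -15;0.4 -0.1 0.05 -0.1 0 0 -18;0.4 -0.1 0.05 -0.1 0 0 -21;0.4 -0.1 0.05 -0.1 0 0 -24;0.4 -0.1 0.05 -0.1 0 0 -27;0.4 -0.1 0.05 -0.1 0 0 -30'
python3 - <<'E'
from h import *
np.set_printoptions(precision=4,suppress=True)
s=telemetry.get_state();print(*[np.array(s[k]) for k in("eef_pos","ee_rot","force","moment")])
E
```

```text
t: 20.4
eef_pos: [0.5061, -0.2407, 0.0924]
ee_rot: [-3.139, -0.001, -2.692]
force: [-0.7, -0.1, -1.8]
width: 0.0501
[ 0.5061 -0.2407  0.0924] [-3.139  -0.0008 -2.6922] [-0.682  -0.0789 -1.7952] [-0.0399  0.127   0.0293]
```

It dropped 1 mm with no resistance, so it's keying. Lowering to check.

```bash
python3 -m inch '0.4 0 0 -0.15 0 0 0;0.4 0 0 -0.3 0 0 0;0.4 0 0 -0.45 0 0 0;0.4 0 0 -0.45 0 0 0'
python3 - <<'E'
from h import *
np.set_printoptions(precision=4,suppress=True)
s=telemetry.get_state();print(*[np.array(s[k]) for k in("eef_pos","ee_rot","force","moment")])
E
```

```text
t: 20.9
eef_pos: [0.5061, -0.2407, 0.0878]
ee_rot: [-3.139, -0.001, -2.692]
force: [0.7, -0.2, -1.9]
width: 0.0503
[ 0.5061 -0.2407  0.0878] [-3.139  -0.001  -2.6917] [ 0.7185 -0.1649 -1.9336] [-0.0418  0.097  -0.036 ]
```

Keyed: free travel below the pins. Pushing home with a firmer grip.

```bash
python3 -m inch '0.4 0 0 0 0 0 0;0.4 0 0 0 0 0 0;0.4 0 0 -0.2 0 0 0;0.4 0 0 -0.4 0 0 0;0.4 0 0 -0.6 0 0 0;0.4 -0.05 0.03 -0.8 0 0 0;0.4 -0.1 0.05 -0.95 0 0 0;0.4 -0.1 0.05 -1 0 0 0;0.4 -0.1 0.05 -1 0 0 0' 45
python3 - <<'E'
from h import *
np.set_printoptions(precision=4,suppress=True)
s=telemetry.get_state();print(s["t"],*[np.array(s[k]) for k in("eef_pos","ee_rot","force","moment")])
f=grab_frame("side")
cv2.imwrite("pics/s5.png",cv2.resize(cv2.cvtColor(f["pixels"][170:260,300:420],cv2.COLOR_RGB2BGR),(800,600),interpolation=cv2.INTER_CUBIC))
E
```

```text
t: 22.02
eef_pos: [0.5062, -0.2408, 0.0796]
ee_rot: [-3.137, 0.001, -2.691]
force: [-3.5, 1.3, 17.0]
width: 0.0495
22.025 [ 0.5062 -0.2408  0.0796] [-3.1368  0.0006 -2.6907] [-3.4527  1.3425 16.9674] [ 0.1705  1.6343 -0.0184]
```

View pics/s5.png

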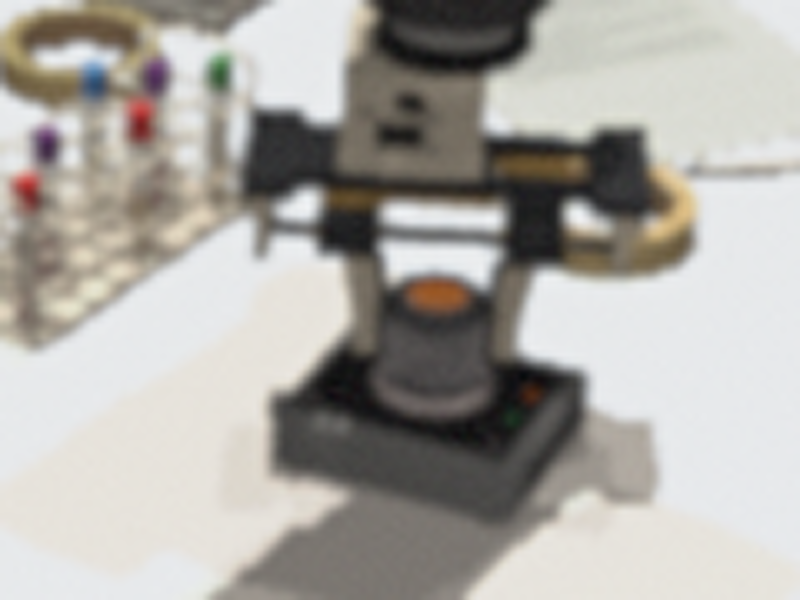

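```bash
python3 - <<'E'
from h import *
np.set_printoptions(precision=4,suppress=True)
f=grab_frame("wrist");save(f,"w5")
s=telemetry.get_state();print(s["t"],*[np.array(s[k]) for k in("eef_pos","ee_rot","force","moment","width")])
E
```

```text
22.125 [ 0.5062 -0.2408  0.0796] [-3.1368  0.0006 -2.6908] [-3.6849  0.5681 16.8853] [ 0.2227  1.6466 -0.0354] 0.04930840365889377
```

View pics/w5.png

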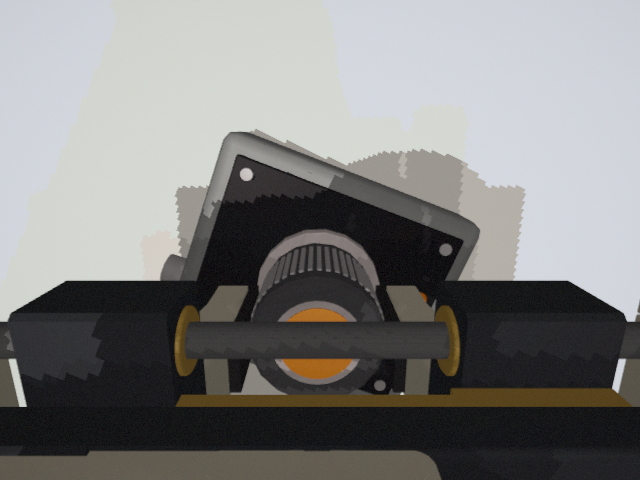

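The side crop shows the collar level and seated directly on the shoulder ring (collar bottom ~(435,395), no gap). In the wrist view, the glass sits at (317,343) as before, so the collar hasn't slipped in the jaws. Force and position are steady, so I'm handing in.

```bash
python3 -c "
from station import arm,telemetry
print(arm.job_done()); s=telemetry.get_state(); print(s['t'],s['eef_pos'],s['force'])"
```

```text
the job is handed in; nothing more can be done
None
the job is handed in; nothing more can be done
```

The collar is keyed over the pins and pushed home on the shoulder. I handed the job in at about 22 s of the 58 s, with the fingers still holding it down. The hand-in reports no verdict, and it gave no state reading afterwards.

- **Grip and fit:** I centred the collar by squeezing it at two yaws, lifted it, and set it level on the pins, where it stopped against 16 N.
- **Turning:** The first sweep of about 100° did not key. The arm was yielding 1–2 mm outward under pressure, which I think used up the play in the keyways. After recentring on the axis seen by the camera, I swept back about 60° and it dropped in.
- **Pushing home:** I raised the grip to 45 N and pressed until it stopped.

**Last checks:**
- **Height:** The TCP was at 0.0796 m, about 14 mm below its height on the pins, as expected for home.
- **Force:** The upward force held steady at about 17 N, well above the spring's 7 N, so the collar is bearing on the shoulder.
- **Tilt and slip:** The tool was tilted about 0.3°. The last pictures show the collar level on the shoulder ring, with no slip in the jaws.
- **Disagreement:** The networks' readings of the port axis differed by 1–2 mm in the wrist camera and by more in the other two. I used the wrist camera's value, which agreed with side forces near zero at that spot.
- **Not checked:** I did not measure the bystanders again at the end. The arm's path stayed well clear of them.

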